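# Stow the pot rest on its T-headed stud

### The job

Get the galley ready for the drive: stow the olive-wood pot rest by passing its oblong eye over the T-headed steel stud, tilting it to get past the wide head, then levelling it so that it lies flat along the rubber mat under the head and cannot lift off, with its bar grip over the mat. Ease it on gently (never push on the stud with more than 30 N), let go, and leave everything else where it stands.

Things in the scene. Friction and masses are not known exactly. Their poses are not given: they have to be found in the camera images.
- rest: Pot rest: flat olive-wood board 180 mm long (x), 70 mm wide (y), 10 mm thick, about 150 g, lying flat on the counter at first; an oblong eye at one end, a bar grip on top at the other. Origin: centre of its underside; z up; +x points to the eye end, which is at x = 90 mm. Centre of mass near x = -17 mm.
- eye (a point): Centre of the eye at the underside of the pot rest (board x = 49 mm); axes as the board. The eye is a rectangular through hole 50 mm long (board x = 24 to 74 mm) and 32 mm wide; a 16 mm bar of wood lies beyond it at the +x end, 19 mm rails beside it.
- grip (a point): Point inside the pot rest's bar grip (board x = -35, y = 0, z = 25 mm); axes as the board. The grip is a straight bar along x: board x = -75 to -5 mm, 24 mm wide, z = 10 to 40 mm. Pinch it across its width.
- mat: Black rubber stow mat fixed to the counter, 210 mm long (x), 90 mm wide (y), 4 mm thick, the stud standing on its +x half. Origin: centre of its underside; z up. The stowed board lies along it, eye end towards mat +x, grip over the -x half.
- stud_mid (a point): Middle of the stud's slotted track, on the mat's top face (mat x = 50, y = 0, z = 4 mm); axes as the mat. The stud is clamped in the track up to 12 mm either way of this point along mat x: not measured, fixed during the work; find its stem by touch or sight. Stem: round, upright, 12 mm in diameter, 32 mm tall from mat top to head.
- track: The aluminium track strip let into the mat, carrying the stud (stem and head); 104 mm long, flush with the mat. Origin: its middle, the same point as stud_mid; axes as the mat. It tells nothing of where along it the stud is clamped.
- head_mid (a point): Centre of the head's top face if the stud stood mid-track (40 mm above stud_mid; the real head shifts with the stud). Head: flat bar 70 mm long along mat x, 14 mm wide, 8 mm thick, centred on the stem. Eye shorter than head: with the eye end down some 35 deg the +x rim passes the head's +x end, is drawn to -x under it to meet the stem, then the grip end comes down.
- jar: Bystander, leave alone: closed amber jar, 64 mm across, 85 mm high; origin at its underside's centre.
- measure: Bystander, leave alone: stainless measuring cup, 66 mm across, 45 mm high, with a flat handle 75 mm long near its rim along its +y; origin at its underside's centre.
- silicone_cup: Bystander, leave alone: folded grey silicone cup, a disc 88 mm across, 22 mm high; origin at its underside's centre.
- coaster: Bystander, leave alone: round olive-wood coaster, 96 mm across, 10 mm high; origin at its underside's centre.
- mug: Bystander, leave alone: white ceramic mini mug, 60 mm across, 60 mm high, handle at its +y; origin at its underside's centre.
- spoon: Bystander, leave alone: steel spoon 150 mm long lying along its x; origin under its middle.
- tin: Bystander, leave alone: aluminium tin, 70 mm across, 60 mm high; origin at its underside's centre.
Things that resemble listed ones, but are neither listed nor needed, are in the scene too. What is shaped like the rest but purple is not meant.

How it is judged:
By the outcome, as a careful person would: the job done as asked, in the order asked, and still so for the second after the job is handed in, with the robot touching nothing.
It also fails if it takes over 50 s, if anything falls off the work surface, if the arm or the gripper's body presses on something with over 40 N, if the wrist force passes 120 N, or if a joint passes its speed limit or range.

### The arm

A 7-joint arm with a two-finger parallel gripper is mounted at the origin on the work surface. World frame = base frame: x ahead of the robot, y to its left, z up, the work surface at z = 0. Lengths are in mm, angles in rad, forces in N, time in s.
With the tool pointing down it reaches from about 400 to 850 mm from the base axis. Payload 4.4 kg.
Tool frame: the origin (TCP) lies on the centre line of the jaws, within the pads' length; the fingertips stand 25 mm ahead of it and the grasp point (between the pads) lies 6 mm ahead of it; z points along the fingers, y is the line along which they close (so a half turn about z gives the same grasp; the last joint's range is limited). The gripper opens to 94 mm and grips with 3 to 60 N. Pads are 16 mm wide; open, the fingers measure 119 mm over their backs; the gripper's body (75 mm by 177 mm) begins 78 mm behind the grasp point.
Start: joints at [1.222, 0.628, 0.038, 1.517, -0.027, 0.996, -0.02], TCP at [181.407, -624.187, 230.478] pointing down, gripper open.
Joint ranges: [-3.06, 3.06], [-0.37, 2.12], [-1.25, 1.32], [0.18, 2.47], [-1.1, 4.24], [0.23, 1.98], [-2.94, 2.94]. Speed limits (rad/s): [2.57, 2.57, 3.14, 3.14, 3.14, 3.14, 3.14].

### API

Orientations are given as a unit quaternion [w, x, y, z].
In Python, from rig import state, grab_frame, workorder, spotter gives the robot as it stands.
- The arm moves only by the tool step_arm, never from a script. Its argument "deltas" is a list of rows, each an object of numbers: "wx", "wy", "wz": the turn, a rotation vector about the world's x, y, z in rad; "x", "y", "z": the shift along the world's x, y, z in mm; "grip": the opening, from 0 (shut) to 1 (fully open). In form: [{"wx": .., "wy": .., "wz": .., "x": .., "y": .., "z": .., "grip": ..}, ...]. A call has 1 to 10 rows; each row is the pose to reach, as a shift and turn from the pose commanded when the call began; what a row does not reach only later rows make up. A row lasts 1/8 s, in which the tool goes at most 62.5 mm and 10.7 degrees, less where a joint would pass 70% of its speed; a pose out of reach is approached as far as the arm can. A call with a gripper value outside its range is refused whole. The fingers move at their own pace and stop on an object; "newtons" is the grip in N (left out, the last holds). Time passes only in rows, so rows that repeat a pose let the fingers close. It gives the time, the measured TCP pose, the force, the opening and the grip force at its end, in the units of the state.
- state(): the state, without advancing time (a new reading comes with each control period).
- grab_frame(name): name is "scene" or "top" or "wrist"; returns a dict with "frame" (480x640x3 uint8, red, green, blue), "range_z" (480x640 float32, mm along the optical axis (not along the pixel's ray), 0 where there is no reading), "fx", "fy", "cx", "cy" (pixels), "rvec" (rotation vector, rad) and "tvec" (3), from world to camera coordinates, as OpenCV has them; the wrist camera has in their place "hand_eye" (4x4, takes a point from camera to tool coordinates, whose origin is the TCP and whose axes are the flange's). Camera axes: x right, y down, z forward; pixel columns grow to the right and rows downward; lengths in mm; the calibration is good to about 2 mm. The wrist camera is an equidistant fisheye: a pixel r from the principal point sees the ray r / f radians off the axis. A picture is of the moment at which its call begins: read the wrist's pose just before it.
- workorder.finish_job(): hands the job in; it is judged then, once.
Trained networks look in a picture, given as the dict that the camera call returned (one of the last four; its "shot" number tells which), for a name from the list of things; names that differ only in an ending like _2 or _b are one class to them, and where a whole thing is asked for, a point or a joint stands for the part that bears it (a point fixed in the world has none). Each returns a list of dicts, best first, with "confidence" (0 to 1); they miss things now and then, are a little off and sometimes report something else, mostly with a low value. They report only what shows in the picture. A call takes as long as a camera call. They do not tell look-alikes from the thing itself.
- spotter.look_for(thing, picture): "centre" ([x, y, z] in mm, in world coordinates, good to about 4 mm: the middle of the surface that is visible of it).
- spotter.masks_of(thing, picture): "region" (480x640 bool, what is visible of it).
- spotter.pinpoint(thing, picture): "centre" ([x, y, z] in mm, in world coordinates, good to about 4 mm: a listed point, or the origin of a listed thing).
The state is a dict: "time_s": time; "q": joint angles; "qvel": joint speeds; "joint_torque": joint torques, N m; "position": TCP position; "orientation": TCP orientation; "wrist_force": force on the tool from outside, world axes, zero at the start; "moment": the same for the moment, N m; "finger_gap": finger opening in mm; "gripper_force": force on a finger pad.
Only numpy, scipy, OpenCV 4.12 (cv2) and the standard library are available. Lean on these libraries where they do the work, as an engineer would, in place of code of your own. Each camera call takes 0.05 s, during which the arm holds its last target. There are 200 camera calls.

## Working session

There is one attempt and no reset: what is moved stays moved. The work goes in short steps, Python scripts to look and compute and a tool call to move; the robot and the scene stay as the last step left them, time stands still between calls to the robot, and variables do not carry over. Pictures are saved under pics/ and viewed, at most 10 in all, crops included, and the job is handed in when it is done.

Besides the shell and the picture viewer there is one more tool, called after "Request:" in YAML: its name, and indented under it one key for each argument. step_arm: Moves the arm, as the interface text tells. Its arguments: {"type":"object","properties":{"deltas":{"type":"array"},"newtons":{"type":"number"}},"required":["deltas"]}

```bash
mkdir -p pics; ls; cat > h.py <<'E'
import numpy as np,cv2
from rig import state,grab_frame,workorder,spotter
def save(n,im): cv2.imwrite('pics/'+n+'.png',im[:,:,::-1])
def w2c(p): 
    R=cv2.Rodrigues(np.array(p['rvec'],float))[0]; return R,np.array(p['tvec'],float).ravel()
def cloud(p):
    R,t=w2c(p);v,u=np.mgrid[:480,:640];z=p['range_z']
    c=np.stack([(u-p['cx'])/p['fx']*z,(v-p['cy'])/p['fy']*z,z],-1)
    return (c-t)@R
def proj(p,X):
    R,t=w2c(p);c=np.atleast_2d(X)@R.T+t
    return np.stack([c[:,0]/c[:,2]*p['fx']+p['cx'],c[:,1]/c[:,2]*p['fy']+p['cy']],-1)
E
python3 - <<'E'
from h import *
s=state();print(s['time_s'],s['position'],s['orientation'],s['wrist_force'])
for n in('top','scene'):
    p=grab_frame(n);save(n,p['frame'])
    for t in('rest','eye','grip','mat','stud_mid','track','head_mid'):
        try:
            for d in spotter.pinpoint(t,p)[:3]:
                print(n,t,np.round(d['centre'],0),round(d['confidence'],2),np.round(proj(p,d['centre'])[0]))
        except Exception as e: print(t,e)
    np.save(n+'.npy',cloud(p))
E
```

```text
pics
0.0 [ 181.24490143 -623.60360408  229.59117172] [-8.96394375e-04  9.90019233e-01  1.40929395e-01 -1.44539856e-04] [ 0.01385989 -1.05520332 -0.41049658]
top rest [660. 437.  -1.] 0.91 [143. 200.]
top rest [310. 243.  -2.] 0.82 [211. 352.]
top rest [568. 199.  -0.] 0.58 [239. 241.]
top eye [268. 258.   4.] 0.87 [202. 372.]
top eye [617. 185.  -2.] 0.86 [247. 221.]
top eye [612. 428.   6.] 0.72 [144. 218.]
top grip [697. 441.  24.] 0.72 [140. 181.]
top grip [345. 238.  22.] 0.7 [212. 337.]
top grip [537. 209.  26.] 0.56 [232. 252.]
top mat [ 520. -243.    2.] 0.92 [428. 269.]
top stud_mid [ 566. -219.    2.] 0.95 [417. 249.]
top stud_mid [570. 202.   0.] 0.24 [238. 240.]
top track [ 565. -219.    3.] 0.8 [417. 250.]
top track [704.  10.  -3.] 0.55 [322. 190.]
top head_mid [ 566. -220.   40.] 0.84 [421. 246.]
top head_mid [758. -93.  -0.] 0.23 [366. 169.]
scene rest [661. 434.  -2.] 0.89 [480. 193.]
scene rest [314. 245.  -3.] 0.83 [342. 142.]
scene rest [570. 200.   2.] 0.55 [387. 211.]
scene eye [615. 188.   2.] 0.92 [394. 225.]
scene eye [614. 430.   0.] 0.72 [466. 182.]
scene eye [267. 255.   6.] 0.6 [335. 128.]
scene grip [538. 214.  28.] 0.72 [384. 194.]
scene grip [346. 236.  22.] 0.64 [347. 144.]
scene grip [695. 442.  24.] 0.55 [494. 195.]
scene mat [ 518. -240.   -1.] 0.83 [223. 285.]
scene stud_mid [ 568. -224.    4.] 0.73 [239. 297.]
scene stud_mid [ 565. -224.    4.] 0.48 [239. 296.]
scene track [ 564. -223.    2.] 0.76 [239. 296.]
scene head_mid [ 566. -222.   44.] 0.91 [237. 288.]
scene head_mid [ 564. -221.    3.] 0.44 [240. 295.]
```

View pics/top.png

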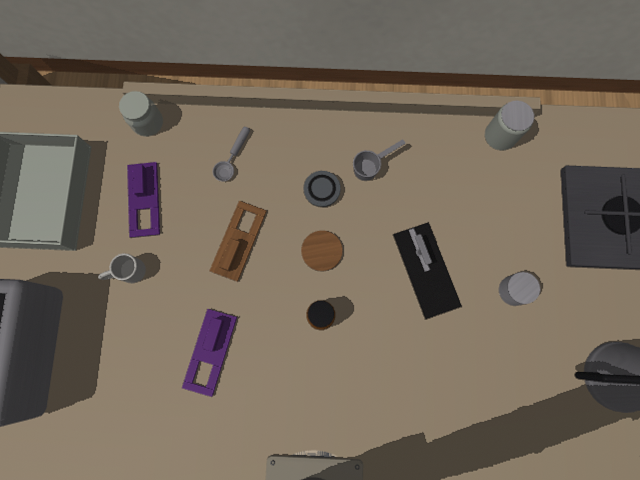

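View pics/scene.png

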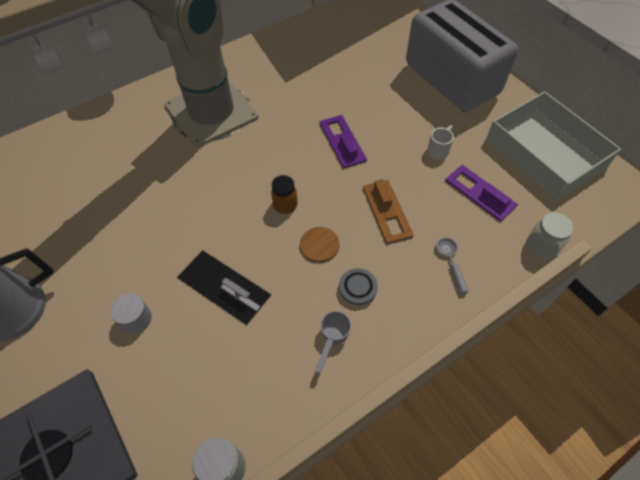

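```bash
cat > m.py <<'E'
from h import *
for n in('top','scene'):
    p=grab_frame(n);W=cloud(p);f=p['frame'].astype(int)
    hsv=cv2.cvtColor(p['frame'],cv2.COLOR_RGB2HSV)
    ms=[d['region'] for d in spotter.masks_of('rest',p)]
    c=np.array([570,200])
    m=None
    for r in ms:
        q=W[r]; 
        if np.linalg.norm(np.median(q[:,:2],0)-c)<50: m=r;break
    q=W[m];b=q[(q[:,2]>5)&(q[:,2]<15)];g=q[q[:,2]>34]
    for nm,k in(('board',b),('griptop',g)):
        r=cv2.minAreaRect(k[:,:2].astype(np.float32));print(n,nm,len(k),np.round(r[0],1),np.round(r[1],1),round(r[2],1),'z',np.round(np.median(k[:,2]),1))
    d=W[...,:2]-np.array([520,-241])
    near=(np.linalg.norm(d,axis=-1)<140)
    blk=near&(f.max(-1)<45)&(np.abs(W[...,2]-4)<8)
    blk=cv2.morphologyEx(blk.astype(np.uint8),cv2.MORPH_OPEN,np.ones((3,3)))>0
    head=near&(W[...,2]>36)&(W[...,2]<52)
    for nm,k in(('mat',W[blk]),('head',W[head])):
        r=cv2.minAreaRect(k[:,:2].astype(np.float32));print(n,nm,len(k),np.round(r[0],1),np.round(r[1],1),round(r[2],1),'z',np.round(np.median(k[:,2]),1))
    print('counter z',np.round(np.median(W[(np.linalg.norm(W[...,:2]-np.array([600,0]),axis=-1)<150)][:,2]),1))
    if n=='top':
        X=W[300:450,560:640].reshape(-1,3);print('kettle',np.round(np.nanmedian(X[X[:,2]>30],0)),X[:,2].max())
        a=cv2.resize(p['frame'][190:290,190:290],(300,300),interpolation=2);e=cv2.resize(p['frame'][210:330,380:480],(360,432)[::1],interpolation=2)
        e=cv2.resize(e,(360,300));save('crop',np.hstack([a,e]))
E
python3 m.py
```

```text
top board 1551 [567.4 201.4] [ 71.  178.7] 72.2 z 10.8
top griptop 345 [431.9 125.6] [315.1  68.1] 41.6 z 40.4
top mat 2930 [ 519.9 -240.2] [207.7  90. ] 21.1 z 4.5
top head 203 [ 558.8 -223.1] [69.3 15. ] 21.8 z 43.8
counter z 1.4
kettle [ 304. -607.   96.] 1127.4622645331324
scene board 1114 [571.7 199.7] [ 71.4 182.1] 72.1 z 8.5
scene griptop 226 [796.  -37.4] [ 47.8 793.6] 46.3 z 38.0
scene mat 2405 [ 520.6 -240. ] [205.   86.5] 21.6 z 2.4
scene head 196 [ 561.1 -224.1] [70.9 14.6] 21.0 z 42.3
counter z -0.9
```

View pics/crop.png

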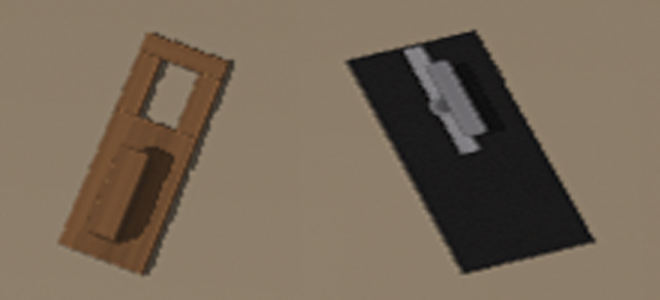

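```bash
cat > plan.py <<'E'
import numpy as np
from scipy import ndimage
from scipy.sparse import coo_matrix
from scipy.sparse.csgraph import dijkstra
T=np.radians(np.arange(0,56,2.5));S=np.arange(-110,61,3.);H=np.arange(4,131,3.)
boxes=[(-90,24,0,10),(74,90,0,10),(-75,-5,10,40),(-72,2,111,250)]
a=np.arange(-35,35.1,2.5);P=[(x,z) for x in a for z in(36,40,44)]+[(x,z) for x in(-6,0,6) for z in range(4,37,4)]
P=np.array(P,float)
th,s0,h0=np.meshgrid(T,S,H,indexing='ij');C=np.full(th.shape,99.)
for X,Z in P:
    d=X-s0;e=Z-h0
    x=d*np.cos(th)-e*np.sin(th);z=d*np.sin(th)+e*np.cos(th)
    for b in boxes:
        dx=np.maximum(b[0]-x,x-b[1]);dz=np.maximum(b[2]-z,z-b[3])
        sd=np.hypot(np.maximum(dx,0),np.maximum(dz,0))+np.minimum(np.maximum(dx,dz),0)
        C=np.minimum(C,sd)
mat=np.full(th.shape,99.)
for x in(-90,90): mat=np.minimum(mat,h0-x*np.sin(th)-4)
iT=lambda t,s,h:(np.argmin(abs(T-np.radians(t))),np.argmin(abs(S-s)),np.argmin(abs(H-h)))
st=iT(35,-10,125);go=iT(0,-59,7)
for thr in np.arange(8,0,-.5):
    L,_=ndimage.label((C>thr)&(mat>=2))
    if L[st] and L[st]==L[go]:break
else: print('none',C[st],C[go])
print('thr',thr,C[st],C[go])
ok=(C>thr)&(mat>=2);idx=np.full(ok.shape,-1);idx[ok]=np.arange(ok.sum())
I=[];J=[];Wt=[]
for ax in range(3):
    A=np.take(idx,range(ok.shape[ax]-1),ax);B=np.take(idx,range(1,ok.shape[ax]),ax);k=(A>=0)&(B>=0)
    w=1+8/np.minimum(np.take(C,range(1,ok.shape[ax]),ax),8)[k]
    I+=list(A[k]);J+=list(B[k]);Wt+=list(w)
n=ok.sum();_,pr=dijkstra(coo_matrix((Wt,(I,J)),(n,n)).tocsr(),directed=False,indices=idx[st],return_predecessors=True)
k=idx[go];path=[]
while k>=0: path.append(k);k=pr[k]
w=np.argwhere(ok)
for k in path[::-1][::3]+[path[0]]:
    i=tuple(w[k]);print(np.round(np.degrees(T[i[0]]),1),S[i[1]],H[i[2]],'clr',round(C[i],1),'mat',round(mat[i],1))
E
python3 plan.py
python3 - <<'E'
from h import *
W=np.load('top.npy')
for a in(W[340:420,585:640],):
    q=a.reshape(-1,3);q=q[(q[:,2]>30)&(q[:,2]<400)];print(len(q),np.round(np.percentile(q,[2,50,98],axis=0)))
E
```

```text
none 39.14764747097122 9.0
thr 0.5 39.14764747097122 9.0
0.0 -59.0 7.0 clr 9.0 mat 3.0
0.0 -59.0 7.0 clr 9.0 mat 3.0
2749 [[ 239. -650.   32.]
 [ 304. -607.   97.]
 [ 363. -541.  164.]]
```

```bash
sed -i 's/^T=.*/T=np.radians(np.arange(0,61,2.));S=np.arange(-100,31,1.5);H=np.arange(4,131,1.5)/; s/label((C>thr)&(mat>=2))/label((C>thr)\&(mat>=1),np.ones((3,3,3)))/; s/arange(8,0,-.5)/arange(8,-3,-.25)/;s/mat>=2/mat>=1/' plan.py; python3 plan.py
```

```text
thr 1.5 42.40288150705227 8.5
0.0 -59.5 7.0 clr 8.5 mat 3.0
0.0 -59.5 7.0 clr 8.5 mat 3.0
```

```bash
python3 - <<'E'
s=open('plan.py').read()
s=s.replace("np.arange(0,61,2.)","np.arange(0,61,1.5)").replace("-100,31,1.5","-90,11,1.").replace("4,131,1.5","4,111,1.").replace("iT(35,-10,125)","iT(35,-10,109)")
i=s.index("I=[]");j=s.index("n=ok.sum()")
s=s[:i]+'''I=[];J=[];Wt=[]
import itertools
q=np.argwhere(ok)
for o in itertools.product((-1,0,1),repeat=3):
    if o<=(0,0,0):continue
    r=q+o;k=((r>=0)&(r<ok.shape)).all(1);A=q[k];B=r[k];k=ok[tuple(B.T)];A=A[k];B=B[k]
    I.append(idx[tuple(A.T)]);J.append(idx[tuple(B.T)]);Wt.append(np.linalg.norm(o)*(1+20/np.minimum(C[tuple(B.T)],8)**1.5))
I,J,Wt=map(np.concatenate,(I,J,Wt))
'''+s[j:]
s=s.replace("[::3]","[::6]")
open('plan.py','w').write(s)
E
python3 plan.py
```

```text
thr 1.75 28.080092317520684 9.0
34.5 -10.0 109.0 clr 28.1 mat 54.0
34.5 -10.0 103.0 clr 23.4 mat 48.0
34.5 -10.0 97.0 clr 19.5 mat 42.0
34.5 -10.0 91.0 clr 16.8 mat 36.0
34.5 -10.0 85.0 clr 16.0 mat 30.0
39.0 -15.0 79.0 clr 8.3 mat 18.4
39.0 -20.0 73.0 clr 8.0 mat 12.4
39.0 -26.0 67.0 clr 7.9 mat 6.4
39.0 -32.0 67.0 clr 7.8 mat 6.4
39.0 -38.0 67.0 clr 7.8 mat 6.4
39.0 -44.0 67.0 clr 7.5 mat 6.4
34.5 -50.0 63.0 clr 5.1 mat 8.0
27.0 -56.0 58.0 clr 2.7 mat 13.1
22.5 -60.0 52.0 clr 2.2 mat 13.6
18.0 -62.0 46.0 clr 2.3 mat 14.2
13.5 -63.0 40.0 clr 2.3 mat 15.0
9.0 -64.0 34.0 clr 3.3 mat 15.9
9.0 -64.0 28.0 clr 3.1 mat 9.9
9.0 -59.0 22.0 clr 7.6 mat 3.9
6.0 -59.0 16.0 clr 8.6 mat 2.6
3.0 -59.0 10.0 clr 9.0 mat 1.3
0.0 -59.0 7.0 clr 9.0 mat 3.0
```

```bash
cat > mv.py <<'E'
import json,os,numpy as np,sys
from scipy.spatial.transform import Rotation as R
F='cmd.json'
def ori(yaw,tilt): # tool x at yaw(deg), tilt (deg) about horizontal axis at yaw+90
    return R.from_euler('z',yaw,degrees=True)*R.from_euler('y',tilt,degrees=True)*R.from_euler('x',180,degrees=True)
def gen(tg,start=None,nd=1,commit=True):
    if start: p0,q0=np.array(start[0]),R.from_quat(start[1])
    else: d=json.load(open(F));p0,q0=np.array(d['p']),R.from_quat(d['q'])
    for t in tg:
        rv=np.round((ori(*t[3:5])*q0.inv()).as_rotvec(),3);dp=np.round(np.array(t[:3])-p0,nd)
        r=dict(zip(('wx','wy','wz','x','y','z'),[float(v) for v in (*rv,*dp)]))
        print(json.dumps(r)+',')
    if commit: json.dump({'p':list(p0+dp),'q':list((R.from_rotvec(rv)*q0).as_quat())},open(F,'w'))
E
python3 - <<'E'
from mv import *
gen([(190,-610,300,16,0),(230,-570,310,16,0),(300,-510,310,12,0),(360,-440,310,8,0),(420,-370,310,3,0),(470,-300,310,0,0),(500,-240,300,-5,0),(515,-180,280,-10,0),(525,-120,260,-15,0),(530,-60,250,-17.85,0)],
 ([181.407,-624.187,230.478],[.990019,.140929,-.000144,-.0009]),0)
E
```

```text
{"wx": -0.002, "wy": -0.001, "wz": -0.004, "x": 9.0, "y": 14.0, "z": 70.0},
{"wx": -0.002, "wy": -0.001, "wz": -0.004, "x": 49.0, "y": 54.0, "z": 80.0},
{"wx": -0.002, "wy": -0.0, "wz": -0.073, "x": 119.0, "y": 114.0, "z": 80.0},
{"wx": -0.002, "wy": -0.0, "wz": -0.143, "x": 179.0, "y": 184.0, "z": 80.0},
{"wx": -0.002, "wy": -0.0, "wz": -0.23, "x": 239.0, "y": 254.0, "z": 80.0},
{"wx": -0.002, "wy": -0.0, "wz": -0.283, "x": 289.0, "y": 324.0, "z": 80.0},
{"wx": -0.002, "wy": -0.0, "wz": -0.37, "x": 319.0, "y": 384.0, "z": 70.0},
{"wx": -0.002, "wy": -0.0, "wz": -0.457, "x": 334.0, "y": 444.0, "z": 50.0},
{"wx": -0.002, "wy": -0.0, "wz": -0.545, "x": 344.0, "y": 504.0, "z": 30.0},
{"wx": -0.002, "wy": -0.0, "wz": -0.594, "x": 349.0, "y": 564.0, "z": 20.0},
```

Request:
step_arm:
  deltas:
    - {"x": 9,"y": 14,"z": 70,"grip": 1}
    - {"x": 49,"y": 54,"z": 80,"wz": -0.004}
    - {"x": 119,"y": 114,"z": 80,"wz": -0.073}
    - {"x": 179,"y": 184,"z": 80,"wz": -0.143}
    - {"x": 239,"y": 254,"z": 80,"wz": -0.23}
    - {"x": 289,"y": 324,"z": 80,"wz": -0.283}
    - {"x": 319,"y": 384,"z": 70,"wz": -0.37}
    - {"x": 334,"y": 444,"z": 50,"wz": -0.457}
    - {"x": 344,"y": 504,"z": 30,"wz": -0.545}
    - {"wx": -0.002,"x": 349,"y": 564,"z": 20,"wz": -0.594}

```text
$.deltas[0]: bad value
```

```bash
python3 - <<'E'
from mv import *
gen([(532,-10,235,-17.85,-5),(531,50,200,-17.85,-10),(530,110,170,-17.85,-15),(528,165,150,-17.85,-15),(527,214,130,-17.85,-15),(527,214,130,-17.85,-15),(529,213.5,90,-17.85,-15),(531,212.8,60,-17.85,-15),(531.8,212.6,40,-17.85,-15),(531.8,212.6,40,-17.85,-15)])
E
```

```text
{"wx": -0.027, "wy": -0.083, "wz": -0.0, "x": 1.6, "y": 50.2, "z": -15.5},
{"wx": -0.053, "wy": -0.166, "wz": -0.0, "x": 0.6, "y": 110.2, "z": -50.5},
{"wx": -0.08, "wy": -0.249, "wz": -0.0, "x": -0.4, "y": 170.2, "z": -80.5},
{"wx": -0.08, "wy": -0.249, "wz": -0.0, "x": -2.4, "y": 225.2, "z": -100.5},
{"wx": -0.08, "wy": -0.249, "wz": -0.0, "x": -3.4, "y": 274.2, "z": -120.5},
{"wx": -0.08, "wy": -0.249, "wz": -0.0, "x": -3.4, "y": 274.2, "z": -120.5},
{"wx": -0.08, "wy": -0.249, "wz": -0.0, "x": -1.4, "y": 273.7, "z": -160.5},
{"wx": -0.08, "wy": -0.249, "wz": -0.0, "x": 0.6, "y": 273.0, "z": -190.5},
{"wx": -0.08, "wy": -0.249, "wz": -0.0, "x": 1.4, "y": 272.8, "z": -210.5},
{"wx": -0.08, "wy": -0.249, "wz": -0.0, "x": 1.4, "y": 272.8, "z": -210.5},
```

Request:
step_arm:
  deltas:
    - {"wx": 0,"wy": 0,"wz": 0,"x": 9,"y": 14,"z": 70,"grip": 1}
    - {"wx": 0,"wy": 0,"x": 49,"y": 54,"z": 80,"wz": -0.004,"grip": 1}
    - {"wx": 0,"wy": 0,"x": 119,"y": 114,"z": 80,"wz": -0.073,"grip": 1}
    - {"wx": 0,"wy": 0,"x": 179,"y": 184,"z": 80,"wz": -0.143,"grip": 1}
    - {"wx": 0,"wy": 0,"x": 239,"y": 254,"z": 80,"wz": -0.23,"grip": 1}
    - {"wx": 0,"wy": 0,"x": 289,"y": 324,"z": 80,"wz": -0.283,"grip": 1}
    - {"wx": 0,"wy": 0,"x": 319,"y": 384,"z": 70,"wz": -0.37,"grip": 1}
    - {"wx": 0,"wy": 0,"x": 334,"y": 444,"z": 50,"wz": -0.457,"grip": 1}
    - {"wx": 0,"wy": 0,"x": 344,"y": 504,"z": 30,"wz": -0.545,"grip": 1}
    - {"wx": -0.002,"wy": 0,"x": 349,"y": 564,"z": 20,"wz": -0.594,"grip": 1}

```text
time_s: 2.25
position: [502.7, -163.2, 272.0]
orientation: [0.001, 0.988, -0.156, 0.0]
wrist_force: [1.4, 0.2, -0.6]
finger_gap: 94.0
gripper_force: 0.0
```

Request:
step_arm:
  deltas:
    - {"wx": 0,"wy": 0,"wz": 0,"x": 0,"y": 0,"z": 0,"grip": 1}
    - {"wx": 0,"wy": 0,"wz": 0,"x": 0,"y": 0,"z": 0,"grip": 1}

```text
time_s: 2.5
position: [501.7, -165.5, 272.4]
orientation: [0.001, 0.988, -0.155, -0.0]
wrist_force: [0.0, -0.1, -0.7]
finger_gap: 94.0
gripper_force: 0.0
```

```bash
cat >> mv.py <<'E'
def go(tg,nd=1,g=1):
    from rig import state
    s=state();w,x,y,z=s['orientation'];print('from',s['time_s'],np.round(s['position'],1))
    gen(tg,(s['position'],[x,y,z,w]),nd)
E
python3 - <<'E'
from mv import *
go([(510,-120,260,-17.85,-3),(520,-75,250,-17.85,-6),(530,-30,235,-17.85,-9),(530,15,210,-17.85,-12),(530,60,190,-17.85,-15),(528,105,170,-17.85,-15),(528,150,150,-17.85,-15),(527,190,130,-17.85,-15),(527,213,130,-17.85,-15),(527,213,130,-17.85,-15)])
E
```

```text
from 2.5 [ 501.7 -165.5  272.4]
{"wx": -0.013, "wy": -0.05, "wz": -0.001, "x": 8.3, "y": 45.5, "z": -12.4},
{"wx": -0.029, "wy": -0.1, "wz": -0.001, "x": 18.3, "y": 90.5, "z": -22.4},
{"wx": -0.045, "wy": -0.15, "wz": -0.001, "x": 28.3, "y": 135.5, "z": -37.4},
{"wx": -0.061, "wy": -0.2, "wz": -0.001, "x": 28.3, "y": 180.5, "z": -62.4},
{"wx": -0.077, "wy": -0.25, "wz": -0.0, "x": 28.3, "y": 225.5, "z": -82.4},
{"wx": -0.077, "wy": -0.25, "wz": -0.0, "x": 26.3, "y": 270.5, "z": -102.4},
{"wx": -0.077, "wy": -0.25, "wz": -0.0, "x": 26.3, "y": 315.5, "z": -122.4},
{"wx": -0.077, "wy": -0.25, "wz": -0.0, "x": 25.3, "y": 355.5, "z": -142.4},
{"wx": -0.077, "wy": -0.25, "wz": -0.0, "x": 25.3, "y": 378.5, "z": -142.4},
{"wx": -0.077, "wy": -0.25, "wz": -0.0, "x": 25.3, "y": 378.5, "z": -142.4},
```

Request:
step_arm:
  deltas:
    - {"wx": -0.013,"wy": -0.05,"wz": 0,"x": 8,"y": 45,"z": -12,"grip": 1}
    - {"wx": -0.029,"wy": -0.1,"wz": 0,"x": 18,"y": 90,"z": -22,"grip": 1}
    - {"wx": -0.045,"wy": -0.15,"wz": 0,"x": 28,"y": 135,"z": -37,"grip": 1}
    - {"wx": -0.061,"wy": -0.2,"wz": 0,"x": 28,"y": 180,"z": -62,"grip": 1}
    - {"wx": -0.077,"wy": -0.25,"wz": 0,"x": 28,"y": 225,"z": -82,"grip": 1}
    - {"wx": -0.077,"wy": -0.25,"wz": 0,"x": 26,"y": 270,"z": -102,"grip": 1}
    - {"wx": -0.077,"wy": -0.25,"wz": 0,"x": 26,"y": 315,"z": -122,"grip": 1}
    - {"wx": -0.077,"wy": -0.25,"wz": 0,"x": 25,"y": 355,"z": -142,"grip": 1}
    - {"wx": -0.077,"wy": -0.25,"wz": 0,"x": 25,"y": 378,"z": -142,"grip": 1}
    - {"wx": -0.077,"wy": -0.25,"wz": 0,"x": 25,"y": 378,"z": -142,"grip": 1}

```text
time_s: 3.75
position: [527.9, 213.3, 130.3]
orientation: [0.019, 0.979, -0.153, 0.13]
wrist_force: [0.6, 0.3, 0.5]
finger_gap: 94.3
gripper_force: 0.0
```

```bash
python3 - <<'E'
from mv import *
from rig import state
s=state();w,x,y,z=s['orientation'];r=R.from_quat([x,y,z,w]);print(np.degrees((ori(-17.85,-15).inv()*r).as_rotvec()),np.round(s['q'],2))
go([(529,213.2,100,-17.85,-15),(531,212.8,70,-17.85,-15),(531.8,212.6,40,-17.85,-15),(531.8,212.6,40,-17.85,-15),(531.8,212.6,40,-17.85,-15)])
E
```

```text
[ 0.11177419  0.05602185 -0.02898603] [-0.75  0.61  0.29  2.04  0.09  0.34 -2.49]
from 3.75 [527.9 213.3 130.3]
{"wx": -0.001, "wy": 0.001, "wz": -0.001, "x": 1.1, "y": -0.1, "z": -30.3},
{"wx": -0.001, "wy": 0.001, "wz": -0.001, "x": 3.1, "y": -0.5, "z": -60.3},
{"wx": -0.001, "wy": 0.001, "wz": -0.001, "x": 3.9, "y": -0.7, "z": -90.3},
{"wx": -0.001, "wy": 0.001, "wz": -0.001, "x": 3.9, "y": -0.7, "z": -90.3},
{"wx": -0.001, "wy": 0.001, "wz": -0.001, "x": 3.9, "y": -0.7, "z": -90.3},
```

Request:
step_arm:
  deltas:
    - {"wx": 0,"wy": 0,"wz": 0,"x": 1,"y": 0,"z": -30,"grip": 1}
    - {"wx": 0,"wy": 0,"wz": 0,"x": 3,"y": -0.5,"z": -60,"grip": 1}
    - {"wx": 0,"wy": 0,"wz": 0,"x": 4,"y": -0.7,"z": -90,"grip": 1}
    - {"wx": 0,"wy": 0,"wz": 0,"x": 4,"y": -0.7,"z": -90,"grip": 0.6}
    - {"wx": 0,"wy": 0,"wz": 0,"x": 4,"y": -0.7,"z": -90,"grip": 0.1}
    - {"wx": 0,"wy": 0,"wz": 0,"x": 4,"y": -0.7,"z": -90,"grip": 0.1}
    - {"wx": 0,"wy": 0,"wz": 0,"x": 4,"y": -0.7,"z": -90,"grip": 0.1}
    - {"wx": 0,"wy": 0,"wz": 0,"x": 4,"y": -0.7,"z": -90,"grip": 0.1}
  newtons: 45

```text
time_s: 4.75
position: [536.8, 216.2, 48.1]
orientation: [0.024, 0.98, -0.154, 0.122]
wrist_force: [-0.3, -0.5, 0.4]
finger_gap: 47.5
gripper_force: 0.0
```

```bash
python3 - <<'E'
from mv import *
from rig import state
s=state();w,x,y,z=s['orientation'];r=R.from_quat([x,y,z,w]);print(np.degrees((ori(-17.85,-15).inv()*r).as_rotvec()),np.round(s['q'],2),s['qvel'].round(2))
go([(532.,213,46,-17.85,-8),(533.5,212.2,41,-17.85,-3),(533.5,212.2,40.5,-17.85,-3)])
E
```

```text
[-0.57040762 -0.70274616 -0.05211819] [-0.62  0.76  0.11  2.03  0.53  0.23 -2.94] [ 0.    0.01 -0.   -0.    0.    0.    0.  ]
from 4.75 [536.8 216.2  48.1]
{"wx": 0.043, "wy": 0.102, "wz": 0.001, "x": -4.8, "y": -3.2, "z": -2.1},
{"wx": 0.07, "wy": 0.185, "wz": 0.001, "x": -3.3, "y": -4.0, "z": -7.1},
{"wx": 0.07, "wy": 0.185, "wz": 0.001, "x": -3.3, "y": -4.0, "z": -7.6},
```

```bash
python3 - <<'E'
from mv import *
go([(536,214,50,-17.85,-8),(533.5,212.2,45,-17.85,0),(533.3,212.1,40.5,-17.85,0)])
E
```

```text
from 4.75 [536.8 216.2  48.1]
{"wx": 0.043, "wy": 0.102, "wz": 0.001, "x": -0.8, "y": -2.2, "z": 1.9},
{"wx": 0.086, "wy": 0.234, "wz": 0.0, "x": -3.3, "y": -4.0, "z": -3.1},
{"wx": 0.086, "wy": 0.234, "wz": 0.0, "x": -3.5, "y": -4.1, "z": -7.6},
```

Request:
step_arm:
  deltas:
    - {"wx": 0.043,"wy": 0.102,"wz": 0,"x": -0.8,"y": -2.2,"z": 2,"grip": 0.7}
    - {"wx": 0.086,"wy": 0.234,"wz": 0,"x": -3.3,"y": -4,"z": -3,"grip": 0.7}
    - {"wx": 0.086,"wy": 0.234,"wz": 0,"x": -3.5,"y": -4.1,"z": -7.5,"grip": 0.7}
    - {"wx": 0.086,"wy": 0.234,"wz": 0,"x": -3.5,"y": -4.1,"z": -7.5,"grip": 0.7}

```text
time_s: 5.25
position: [531.8, 211.7, 39.2]
orientation: [0.001, 0.988, -0.155, -0.0]
wrist_force: [-0.3, -0.1, -0.1]
finger_gap: 65.9
gripper_force: 0.0
```

```bash
python3 - <<'E'
from mv import *
from h import *
s=state();w,x,y,z=s['orientation'];r=R.from_quat([x,y,z,w]);print(s['position'],np.degrees((ori(-17.85,0).inv()*r).as_rotvec()),np.round(s['q'],2),s['wrist_force'])
save('w1',grab_frame('wrist')['frame'])
E
```

```text
[531.82552674 211.71194212  39.21557349] [-0.1304092   0.00858349 -0.01120528] [-0.25  0.8  -0.28  1.87  0.41  0.53 -2.69] [-0.2855729  -0.14136682 -0.070615  ]
```

View pics/w1.png

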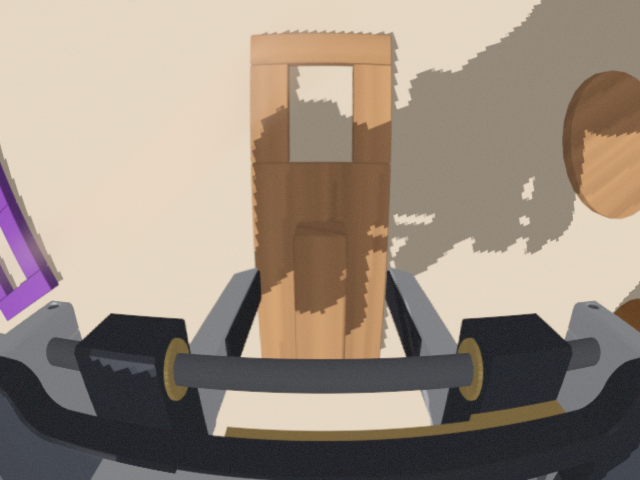

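Request:
step_arm:
  deltas:
    - {"wx": 0,"wy": 0,"wz": 0,"x": 0,"y": 0,"z": 0,"grip": 0.1}
    - {"wx": 0,"wy": 0,"wz": 0,"x": 0,"y": 0,"z": 0,"grip": 0.1}
    - {"wx": 0,"wy": 0,"wz": 0,"x": 0,"y": 0,"z": 0,"grip": 0.1}
    - {"wx": 0,"wy": 0,"wz": 0,"x": 0,"y": 0,"z": 0,"grip": 0.1}
    - {"wx": 0,"wy": 0,"wz": 0,"x": 0,"y": 0,"z": 0,"grip": 0.1}
    - {"wx": 0,"wy": 0,"wz": 0,"x": 0,"y": 0,"z": 30,"grip": 0.1}
    - {"wx": 0,"wy": 0,"wz": 0,"x": 0,"y": 0,"z": 80,"grip": 0.1}
    - {"wx": 0,"wy": 0,"wz": 0,"x": 0,"y": 0,"z": 130,"grip": 0.1}
    - {"wx": 0,"wy": 0,"wz": 0,"x": 0,"y": 0,"z": 160,"grip": 0.1}
  newtons: 45

```text
time_s: 6.42
position: [533.7, 211.9, 202.3]
orientation: [-0.0, 0.988, -0.155, 0.001]
wrist_force: [0.6, 0.8, -1.9]
finger_gap: 23.3
gripper_force: 45.0
```

```bash
cat > ins.py <<'E'
from mv import *
STEM=np.array([560.2,-224.0]);YAW=21.4;BX,BZ=-39.,39.2
def tcp(th,s0,h0,ds=0,dc=0):
    a=np.radians(th);y=np.radians(YAW)
    s=s0+BX*np.cos(a)+BZ*np.sin(a)+ds;h=h0-BX*np.sin(a)+BZ*np.cos(a)
    p=STEM+s*np.array([np.cos(y),np.sin(y)])+dc*np.array([-np.sin(y),np.cos(y)])
    return (p[0],p[1],h,YAW,th)
E
python3 - <<'E'
from ins import *
t=tcp(35,-10,125);print(np.round(t,1))
go([(535,165,215,-14,0),(537,120,220,-9,0),(538,75,220,-4,0),(539,30,220,1,5),(540,-15,220,6,10),(541,-60,215,11,15),(541,-105,210,16,20),(542,-150,205,21.4,25),(542,-195,200,21.4,30),t],0)
E
```

```text
[ 542.1 -231.1  179.5   21.4   35. ]
from 6.425 [533.7 211.9 202.3]
{"wx": -0.001, "wy": 0.002, "wz": 0.068, "x": 1.0, "y": -47.0, "z": 13.0},
{"wx": -0.001, "wy": 0.002, "wz": 0.155, "x": 3.0, "y": -92.0, "z": 18.0},
{"wx": -0.001, "wy": 0.002, "wz": 0.242, "x": 4.0, "y": -137.0, "z": 18.0},
{"wx": 0.012, "wy": 0.088, "wz": 0.329, "x": 5.0, "y": -182.0, "z": 18.0},
{"wx": 0.017, "wy": 0.176, "wz": 0.416, "x": 6.0, "y": -227.0, "z": 18.0},
{"wx": 0.015, "wy": 0.266, "wz": 0.501, "x": 7.0, "y": -272.0, "z": 13.0},
{"wx": 0.005, "wy": 0.356, "wz": 0.585, "x": 7.0, "y": -317.0, "z": 8.0},
{"wx": -0.015, "wy": 0.446, "wz": 0.675, "x": 8.0, "y": -362.0, "z": 3.0},
{"wx": -0.017, "wy": 0.535, "wz": 0.67, "x": 8.0, "y": -407.0, "z": -2.0},
{"wx": -0.02, "wy": 0.624, "wz": 0.664, "x": 8.0, "y": -443.0, "z": -23.0},
```

Request:
step_arm:
  deltas:
    - {"wx": 0,"wy": 0,"wz": 0.068,"x": 1,"y": -47,"z": 13,"grip": 0.1}
    - {"wx": 0,"wy": 0,"wz": 0.155,"x": 3,"y": -92,"z": 18,"grip": 0.1}
    - {"wx": 0,"wy": 0,"wz": 0.242,"x": 4,"y": -137,"z": 18,"grip": 0.1}
    - {"wx": 0.012,"wy": 0.088,"wz": 0.329,"x": 5,"y": -182,"z": 18,"grip": 0.1}
    - {"wx": 0.017,"wy": 0.176,"wz": 0.416,"x": 6,"y": -227,"z": 18,"grip": 0.1}
    - {"wx": 0.015,"wy": 0.266,"wz": 0.501,"x": 7,"y": -272,"z": 13,"grip": 0.1}
    - {"wx": 0.005,"wy": 0.356,"wz": 0.585,"x": 7,"y": -317,"z": 8,"grip": 0.1}
    - {"wx": -0.015,"wy": 0.446,"wz": 0.675,"x": 8,"y": -362,"z": 3,"grip": 0.1}
    - {"wx": -0.017,"wy": 0.535,"wz": 0.67,"x": 8,"y": -407,"z": -2,"grip": 0.1}
    - {"wx": -0.02,"wy": 0.624,"wz": 0.664,"x": 8,"y": -443,"z": -23,"grip": 0.1}

```text
time_s: 7.68
position: [541.7, -233.5, 177.3]
orientation: [0.057, 0.937, 0.176, -0.296]
wrist_force: [0.7, -0.6, -1.6]
finger_gap: 23.6
gripper_force: 45.0
```

```bash
python3 - <<'E'
from ins import *
from rig import state
print(np.round(state()['q'],2))
t=tcp(35,-10,125);go([t],1)
E
```

```text
[ 0.38  0.92 -0.42  1.29  0.55  1.6  -1.34]
from 7.675 [ 541.7 -233.5  177.3]
{"wx": 0.004, "wy": -0.001, "wz": 0.001, "x": 0.4, "y": 2.4, "z": 2.2},
```

Request:
step_arm:
  deltas:
    - {"wx": 0.004,"wy": 0,"wz": 0,"x": 0.4,"y": 2.4,"z": 2,"grip": 0.1}
    - {"wx": 0.004,"wy": 0,"wz": 0,"x": 0.4,"y": 2.4,"z": 2,"grip": 0.1}

```text
time_s: 7.92
position: [541.8, -227.5, 178.9]
orientation: [0.054, 0.937, 0.179, -0.295]
wrist_force: [-0.2, 0.4, -2.1]
finger_gap: 23.4
gripper_force: 45.0
```

```bash
cat > chk.py <<'E'
from h import *
from ins import *
def check(tag,img=None):
    s=state();w,x,y,z=s['orientation'];q=R.from_quat([x,y,z,w]);p=s['position']
    Rb=q*R.from_euler('x',180,degrees=True)  # board axes (tool x = board x)
    o=p-Rb.apply([BX,0,BZ])
    e=Rb.as_euler('ZYX',degrees=True);y_=np.radians(YAW);d=o[:2]-STEM
    print('pred board yaw,tilt,roll',np.round(e,1),'s0,c0,h0',np.round([d@[np.cos(y_),np.sin(y_)],d@[-np.sin(y_),np.cos(y_)],o[2]],1),'F',np.round(s['wrist_force'],1))
    for n in('top','scene'):
        f=grab_frame(n);W=cloud(f);I=f['frame'].astype(int)
        if img==n: save(tag,f['frame'][190:370,330:570] if n=='top' else cv2.resize(f['frame'][180:380,120:360],None,fx=2.5,fy=2.5))
        B=Rb.inv().apply((W-o).reshape(-1,3)).reshape(W.shape)
        br=(I[...,0]>I[...,2]*1.6)&(abs(B[...,0])<110)&(abs(B[...,1])<55)&(abs(B[...,2]-5)<20)
        top=br&(abs(B[...,2]-10)<8)
        k=B[top]
        if len(k)<50: print(n,'few',len(k));continue
        A=np.c_[k[:,:2],np.ones(len(k))];c=np.linalg.lstsq(A,k[:,2],rcond=None)[0]
        print(n,len(k),'plane slope deg',np.round(np.degrees(c[:2]),1),'z',round(c[2],1),'x',np.round(np.percentile(k[:,0],[1,99]),1),'y',np.round(np.percentile(k[:,1],[1,99]),1))
        # eye edges: rows near y=0
        m=k[(abs(k[:,1])<10)&(k[:,0]>60)];print('  end bar x',np.round(np.percentile(m[:,0],[2,98]),1) if len(m)>3 else None)
if __name__=='__main__':
    import sys;check(sys.argv[1],sys.argv[2])
E
python3 chk.py a scene
```

```text
pred board yaw,tilt,roll [21.7 34.9  0.3] s0,c0,h0 [ -8.9   3.7 124.4] F [-0.2  0.4 -2.1]
top 457 plane slope deg [-0.4 -0.4] z 9.2 x [-68.5  72.4] y [-30.8  35.9]
  end bar x [70.2 73.5]
scene 1306 plane slope deg [-0.  0.] z 9.1 x [-89.3  88.4] y [-35.7  33.6]
  end bar x [74.1 89.3]
```

View pics/a.png

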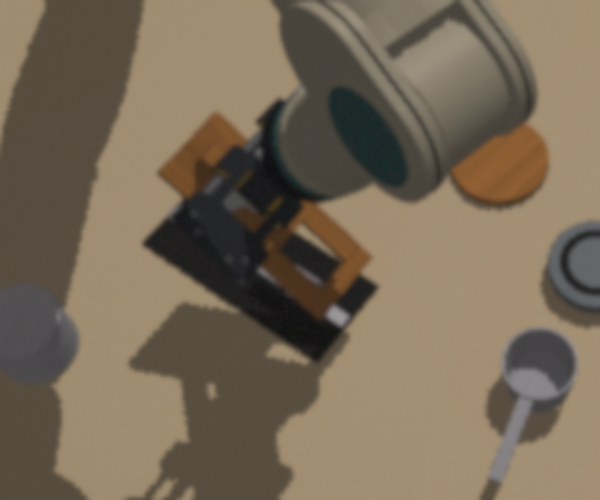

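```bash
python3 - <<'E'
from ins import *
go([tcp(35,-10,115),tcp(35,-10,105),tcp(36,-10,97),tcp(37,-11,90),tcp(38,-12,85),tcp(39,-14,82),tcp(39,-14,82),tcp(39,-14,82)])
E
```

```text
from 8.025 [ 542.1 -227.5  180. ]
{"wx": -0.004, "wy": 0.001, "wz": -0.003, "x": -0.1, "y": -3.6, "z": -10.5},
{"wx": -0.004, "wy": 0.001, "wz": -0.003, "x": -0.1, "y": -3.6, "z": -20.5},
{"wx": -0.01, "wy": 0.017, "wz": -0.003, "x": 0.8, "y": -3.3, "z": -28.4},
{"wx": -0.016, "wy": 0.033, "wz": -0.003, "x": 0.8, "y": -3.3, "z": -35.2},
{"wx": -0.023, "wy": 0.05, "wz": -0.003, "x": 0.8, "y": -3.3, "z": -40.1},
{"wx": -0.029, "wy": 0.066, "wz": -0.003, "x": -0.2, "y": -3.7, "z": -43.0},
{"wx": -0.029, "wy": 0.066, "wz": -0.003, "x": -0.2, "y": -3.7, "z": -43.0},
{"wx": -0.029, "wy": 0.066, "wz": -0.003, "x": -0.2, "y": -3.7, "z": -43.0},
```

Request:
step_arm:
  deltas:
    - {"wx": -0.004,"wy": 0,"wz": -0.003,"x": 0,"y": -3.6,"z": -10.5,"grip": 0.1}
    - {"wx": -0.004,"wy": 0,"wz": -0.003,"x": 0,"y": -3.6,"z": -20.5,"grip": 0.1}
    - {"wx": -0.01,"wy": 0.017,"wz": -0.003,"x": 0.8,"y": -3.3,"z": -28.4,"grip": 0.1}
    - {"wx": -0.016,"wy": 0.033,"wz": -0.003,"x": 0.8,"y": -3.3,"z": -35,"grip": 0.1}
    - {"wx": -0.023,"wy": 0.05,"wz": -0.003,"x": 0.8,"y": -3.3,"z": -40,"grip": 0.1}
    - {"wx": -0.029,"wy": 0.066,"wz": -0.003,"x": -0.2,"y": -3.7,"z": -43,"grip": 0.1}
    - {"wx": -0.029,"wy": 0.066,"wz": -0.003,"x": -0.2,"y": -3.7,"z": -43,"grip": 0.1}
    - {"wx": -0.029,"wy": 0.066,"wz": -0.003,"x": -0.2,"y": -3.7,"z": -43,"grip": 0.1}

```text
time_s: 9.02
position: [541.5, -232.5, 136.3]
orientation: [0.062, 0.926, 0.174, -0.329]
wrist_force: [0.6, -0.4, -0.9]
finger_gap: 23.7
gripper_force: 45.0
```

```bash
python3 chk.py b none; python3 - <<'E'
from h import *
s=state();p=grab_frame('wrist');save('wb',p['frame']);print(s['q'].round(2))
E
python3 - <<'E'
from ins import *
go([tcp(39,-17,77),tcp(39,-20,73),tcp(39,-23,70),tcp(39,-26,67),tcp(39,-30,67),tcp(39,-35,67),tcp(39,-40,67),tcp(39,-43,67),tcp(39,-43,67),tcp(39,-43,67)])
E
```

```text
pred board yaw,tilt,roll [21.3 39.1 -0. ] s0,c0,h0 [-15.   -1.1  81.2] F [ 0.6 -0.4 -0.9]
top 236 plane slope deg [-0.2 -2. ] z 9.9 x [-13.2  85.1] y [-1.6 36.1]
  end bar x [73.2 87.6]
scene 1187 plane slope deg [-0.1  0.2] z 8.5 x [-89.5  89.1] y [-36.1  33.5]
  end bar x [73.5 89.1]
[ 0.35  1.01 -0.4   1.26  0.57  1.62 -1.36]
from 9.175 [ 541.5 -232.6  136.4]
{"wx": 0.001, "wy": -0.002, "wz": 0.002, "x": -2.3, "y": 0.4, "z": -4.4},
{"wx": 0.001, "wy": -0.002, "wz": 0.002, "x": -5.1, "y": -0.7, "z": -8.4},
{"wx": 0.001, "wy": -0.002, "wz": 0.002, "x": -7.9, "y": -1.8, "z": -11.4},
{"wx": 0.001, "wy": -0.002, "wz": 0.002, "x": -10.7, "y": -2.9, "z": -14.4},
{"wx": 0.001, "wy": -0.002, "wz": 0.002, "x": -14.4, "y": -4.4, "z": -14.4},
{"wx": 0.001, "wy": -0.002, "wz": 0.002, "x": -19.1, "y": -6.2, "z": -14.4},
{"wx": 0.001, "wy": -0.002, "wz": 0.002, "x": -23.8, "y": -8.0, "z": -14.4},
{"wx": 0.001, "wy": -0.002, "wz": 0.002, "x": -26.6, "y": -9.1, "z": -14.4},
{"wx": 0.001, "wy": -0.002, "wz": 0.002, "x": -26.6, "y": -9.1, "z": -14.4},
{"wx": 0.001, "wy": -0.002, "wz": 0.002, "x": -26.6, "y": -9.1, "z": -14.4},
```

View pics/wb.png

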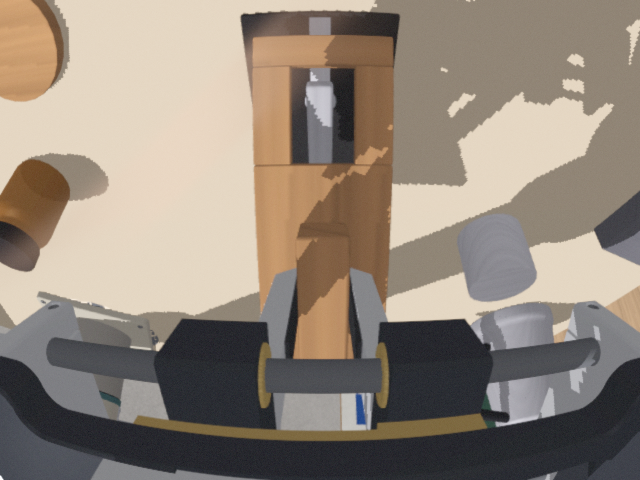

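Request:
step_arm:
  deltas:
    - {"wx": 0,"wy": 0,"wz": 0,"x": -2.3,"y": 0.4,"z": -4.4,"grip": 0.1}
    - {"wx": 0,"wy": 0,"wz": 0,"x": -5,"y": -0.7,"z": -8.4,"grip": 0.1}
    - {"wx": 0,"wy": 0,"wz": 0,"x": -8,"y": -1.8,"z": -11.4,"grip": 0.1}
    - {"wx": 0,"wy": 0,"wz": 0,"x": -10.7,"y": -2.9,"z": -14.4,"grip": 0.1}
    - {"wx": 0,"wy": 0,"wz": 0,"x": -14.4,"y": -4.4,"z": -14.4,"grip": 0.1}
    - {"wx": 0,"wy": 0,"wz": 0,"x": -19,"y": -6.2,"z": -14.4,"grip": 0.1}
    - {"wx": 0,"wy": 0,"wz": 0,"x": -23.8,"y": -8,"z": -14.4,"grip": 0.1}
    - {"wx": 0,"wy": 0,"wz": 0,"x": -26.6,"y": -9.1,"z": -14.4,"grip": 0.1}
    - {"wx": 0,"wy": 0,"wz": 0,"x": -26.6,"y": -9.1,"z": -14.4,"grip": 0.1}
    - {"wx": 0,"wy": 0,"wz": 0,"x": -26.6,"y": -9.1,"z": -14.4,"grip": 0.1}

```text
time_s: 10.42
position: [515.0, -241.4, 121.7]
orientation: [0.062, 0.926, 0.174, -0.329]
wrist_force: [-0.0, -0.9, -1.3]
finger_gap: 23.5
gripper_force: 45.0
```

```bash
python3 chk.py c none;  python3 - <<'E'
from ins import *
go([tcp(37,-46,65.5),tcp(34.5,-50,63.5),tcp(31,-53,61),tcp(28,-55.5,58.5),tcp(25,-58,55.5),tcp(25,-58,55.5),tcp(25,-58,55.5)])
E
```

```text
pred board yaw,tilt,roll [21.3 39.1 -0. ] s0,c0,h0 [-43.    0.3  66.6] F [-0.  -0.9 -1.3]
top 272 plane slope deg [-1.  -3.2] z 10.6 x [-28.5  76.4] y [ 5.7 36.2]
  end bar x [72.7 82.6]
scene 1109 plane slope deg [-0.   0.1] z 8.3 x [-89.3  89.5] y [-36.   33.7]
  end bar x [74.9 90.4]
from 10.525 [ 515.  -241.4  121.6]
{"wx": 0.014, "wy": -0.035, "wz": 0.002, "x": -4.6, "y": -2.1, "z": -1.3},
{"wx": 0.03, "wy": -0.075, "wz": 0.002, "x": -10.6, "y": -4.4, "z": -3.7},
{"wx": 0.052, "wy": -0.132, "wz": 0.002, "x": -16.4, "y": -6.7, "z": -6.9},
{"wx": 0.071, "wy": -0.181, "wz": 0.002, "x": -21.4, "y": -8.7, "z": -10.2},
{"wx": 0.09, "wy": -0.23, "wz": 0.002, "x": -26.2, "y": -10.6, "z": -14.1},
{"wx": 0.09, "wy": -0.23, "wz": 0.002, "x": -26.2, "y": -10.6, "z": -14.1},
{"wx": 0.09, "wy": -0.23, "wz": 0.002, "x": -26.2, "y": -10.6, "z": -14.1},
```

Request:
step_arm:
  deltas:
    - {"wx": 0.014,"wy": -0.035,"wz": 0,"x": -4.6,"y": -2,"z": -1.3,"grip": 0.1}
    - {"wx": 0.03,"wy": -0.075,"wz": 0,"x": -10.6,"y": -4.2,"z": -3.7,"grip": 0.1}
    - {"wx": 0.052,"wy": -0.132,"wz": 0,"x": -16.4,"y": -6.5,"z": -6.9,"grip": 0.1}
    - {"wx": 0.071,"wy": -0.181,"wz": 0,"x": -21.4,"y": -8.5,"z": -10.2,"grip": 0.1}
    - {"wx": 0.09,"wy": -0.23,"wz": 0.002,"x": -26.2,"y": -10.4,"z": -14,"grip": 0.1}
    - {"wx": 0.09,"wy": -0.23,"wz": 0.002,"x": -26.2,"y": -10.4,"z": -14,"grip": 0.1}
    - {"wx": 0.09,"wy": -0.23,"wz": 0.002,"x": -26.2,"y": -10.4,"z": -14,"grip": 0.1}

```text
time_s: 11.4
position: [489.1, -251.7, 107.7]
orientation: [0.04, 0.959, 0.181, -0.213]
wrist_force: [-0.1, 0.0, -1.6]
finger_gap: 23.4
gripper_force: 45.0
```

```bash
python3 chk.py d none;  python3 - <<'E'
from ins import *
go([tcp(24,-60,54),tcp(22.5,-61.5,52),tcp(22.5,-63,52),tcp(22.5,-64,52),tcp(22.5,-64,52)])
E
```

```text
pred board yaw,tilt,roll [21.4 25.  -0. ] s0,c0,h0 [-57.5   0.2  55.7] F [-0.1  0.  -1.6]
top 774 plane slope deg [ 0.3 -0.4] z 9.6 x [-92.5  82.8] y [-33.6  35.8]
  end bar x [76. 88.]
scene 1193 plane slope deg [-0.1  0.2] z 8.0 x [-88.4  89.1] y [-35.8  33.6]
  end bar x [77.6 87.2]
from 11.5 [ 489.3 -251.4  107.5]
{"wx": 0.006, "wy": -0.016, "wz": -0.001, "x": -3.3, "y": -1.7, "z": -1.8},
{"wx": 0.016, "wy": -0.041, "wz": -0.001, "x": -5.9, "y": -2.7, "z": -4.3},
{"wx": 0.016, "wy": -0.041, "wz": -0.001, "x": -7.3, "y": -3.3, "z": -4.3},
{"wx": 0.016, "wy": -0.041, "wz": -0.001, "x": -8.2, "y": -3.6, "z": -4.3},
{"wx": 0.016, "wy": -0.041, "wz": -0.001, "x": -8.2, "y": -3.6, "z": -4.3},
```

Request:
step_arm:
  deltas:
    - {"wx": 0.006,"wy": -0.016,"wz": 0,"x": -3,"y": -1.5,"z": -1.8,"grip": 0.1}
    - {"wx": 0.016,"wy": -0.041,"wz": 0,"x": -5,"y": -2.3,"z": -4.3,"grip": 0.1}
    - {"wx": 0.016,"wy": -0.041,"wz": 0,"x": -5.9,"y": -2.7,"z": -4.3,"grip": 0.1}
    - {"wx": 0.016,"wy": -0.041,"wz": 0,"x": -6.5,"y": -2.9,"z": -4.3,"grip": 0.1}
    - {"wx": 0.016,"wy": -0.041,"wz": 0,"x": -6.5,"y": -2.9,"z": -4.3,"grip": 0.1}

```text
time_s: 12.12
position: [482.9, -254.5, 103.4]
orientation: [0.036, 0.964, 0.182, -0.191]
wrist_force: [3.1, 1.2, -3.3]
finger_gap: 23.8
gripper_force: 45.0
```

```bash
python3 chk.py e none;  python3 - <<'E'
from ins import *
go([tcp(22.5,-63,51),tcp(22.5,-64,51),tcp(22.5,-64,51)])
E
```

```text
pred board yaw,tilt,roll [21.4 22.4 -0. ] s0,c0,h0 [-62.   -0.2  52.3] F [ 3.1  1.2 -3.3]
top 783 plane slope deg [ 0.2 -0.3] z 9.4 x [-92.5  85.6] y [-33.4  36. ]
  end bar x [70.8 85.9]
scene 1205 plane slope deg [-0.1 -0.1] z 8.0 x [-86.4  88.8] y [-35.7  33.5]
  end bar x [76.1 86.6]
from 12.225 [ 482.8 -254.5  103.3]
{"wx": -0.0, "wy": 0.002, "wz": -0.0, "x": -0.9, "y": -0.1, "z": -1.2},
{"wx": -0.0, "wy": 0.002, "wz": -0.0, "x": -1.8, "y": -0.5, "z": -1.2},
{"wx": -0.0, "wy": 0.002, "wz": -0.0, "x": -1.8, "y": -0.5, "z": -1.2},
```

```bash
python3 - <<'E'
from ins import *
go([tcp(21,-61.3,50),tcp(19.5,-61.5,48),tcp(18,-61.9,46),tcp(16.5,-62.3,44),tcp(15,-62.5,42),tcp(13.5,-62.8,40),tcp(12,-63.1,38),tcp(12,-63.1,38),tcp(12,-63.1,38)])
E
```

```text
from 12.225 [ 482.8 -254.5  103.3]
{"wx": 0.009, "wy": -0.023, "wz": -0.0, "x": -0.5, "y": -0.0, "z": -2.8},
{"wx": 0.019, "wy": -0.047, "wz": -0.0, "x": -1.9, "y": -0.6, "z": -5.4},
{"wx": 0.028, "wy": -0.071, "wz": -0.0, "x": -3.5, "y": -1.2, "z": -8.0},
{"wx": 0.038, "wy": -0.096, "wz": -0.0, "x": -5.1, "y": -1.8, "z": -10.7},
{"wx": 0.047, "wy": -0.12, "wz": -0.0, "x": -6.5, "y": -2.3, "z": -13.4},
{"wx": 0.057, "wy": -0.144, "wz": -0.0, "x": -7.9, "y": -2.9, "z": -16.1},
{"wx": 0.066, "wy": -0.169, "wz": -0.0, "x": -9.3, "y": -3.4, "z": -18.9},
{"wx": 0.066, "wy": -0.169, "wz": -0.0, "x": -9.3, "y": -3.4, "z": -18.9},
{"wx": 0.066, "wy": -0.169, "wz": -0.0, "x": -9.3, "y": -3.4, "z": -18.9},
```

Request:
step_arm:
  deltas:
    - {"wx": 0.009,"wy": -0.023,"wz": 0,"x": -0.5,"y": 0,"z": -2.8,"grip": 0.1}
    - {"wx": 0.019,"wy": -0.047,"wz": 0,"x": -1.9,"y": -0.6,"z": -5.4,"grip": 0.1}
    - {"wx": 0.028,"wy": -0.071,"wz": 0,"x": -3.5,"y": -1.2,"z": -8,"grip": 0.1}
    - {"wx": 0.038,"wy": -0.096,"wz": 0,"x": -5.1,"y": -1.8,"z": -10.7,"grip": 0.1}
    - {"wx": 0.038,"wy": -0.096,"wz": 0,"x": -5.1,"y": -1.8,"z": -10.7,"grip": 0.1}
    - {"wx": 0.038,"wy": -0.096,"wz": 0,"x": -5.1,"y": -1.8,"z": -10.7,"grip": 0.1}

```text
time_s: 12.98
position: [476.5, -257.0, 92.8]
orientation: [0.027, 0.972, 0.184, -0.142]
wrist_force: [-0.1, -0.0, -1.3]
finger_gap: 23.7
gripper_force: 45.0
```

```bash
python3 chk.py f none;  python3 - <<'E'
from ins import *
go([tcp(15,-62.5,42),tcp(13.5,-62.8,40),tcp(12,-63.1,38),tcp(10.5,-63.4,36),tcp(9,-63.6,33),tcp(9,-63.6,30),tcp(9,-63.6,30),tcp(9,-63.6,30)])
E
```

```text
pred board yaw,tilt,roll [21.4 16.6  0. ] s0,c0,h0 [-63.9  -0.2  44.1] F [-0.1 -0.  -1.3]
top 797 plane slope deg [-0.1 -0. ] z 9.3 x [-91.8  87. ] y [-33.7  36. ]
  end bar x [71.8 86.2]
scene 1298 plane slope deg [-0.1  0.1] z 7.9 x [-83.7  89.4] y [-36.   33.6]
  end bar x [75.9 88.5]
from 13.075 [ 476.6 -256.9   92.7]
{"wx": 0.01, "wy": -0.027, "wz": 0.0, "x": -0.2, "y": 0.1, "z": -2.7},
{"wx": 0.02, "wy": -0.051, "wz": 0.0, "x": -1.6, "y": -0.5, "z": -5.4},
{"wx": 0.029, "wy": -0.075, "wz": 0.0, "x": -3.1, "y": -1.1, "z": -8.2},
{"wx": 0.039, "wy": -0.1, "wz": 0.0, "x": -4.5, "y": -1.6, "z": -11.0},
{"wx": 0.048, "wy": -0.124, "wz": 0.0, "x": -5.8, "y": -2.1, "z": -14.8},
{"wx": 0.048, "wy": -0.124, "wz": 0.0, "x": -5.8, "y": -2.1, "z": -17.8},
{"wx": 0.048, "wy": -0.124, "wz": 0.0, "x": -5.8, "y": -2.1, "z": -17.8},
{"wx": 0.048, "wy": -0.124, "wz": 0.0, "x": -5.8, "y": -2.1, "z": -17.8},
```

Request:
step_arm:
  deltas:
    - {"wx": 0.01,"wy": -0.027,"wz": 0,"x": -0.2,"y": 0.1,"z": -2.7,"grip": 0.1}
    - {"wx": 0.02,"wy": -0.051,"wz": 0,"x": -1.6,"y": -0.5,"z": -5.4,"grip": 0.1}
    - {"wx": 0.029,"wy": -0.075,"wz": 0,"x": -3.1,"y": -1.1,"z": -8.2,"grip": 0.1}
    - {"wx": 0.039,"wy": -0.1,"wz": 0,"x": -4.5,"y": -1.6,"z": -11,"grip": 0.1}
    - {"wx": 0.048,"wy": -0.124,"wz": 0,"x": -5.8,"y": -2.1,"z": -14.8,"grip": 0.1}
    - {"wx": 0.048,"wy": -0.124,"wz": 0,"x": -5.8,"y": -2.1,"z": -17.8,"grip": 0.1}
    - {"wx": 0.048,"wy": -0.124,"wz": 0,"x": -5.8,"y": -2.1,"z": -17.8,"grip": 0.1}

```text
time_s: 13.95
position: [471.1, -258.7, 74.6]
orientation: [0.015, 0.98, 0.185, -0.077]
wrist_force: [-0.2, 0.6, -1.8]
finger_gap: 23.5
gripper_force: 45.0
```

```bash
python3 chk.py g none;  python3 - <<'E'
from ins import *
go([tcp(8,-61,25),tcp(6,-57,20),tcp(4,-52,15),tcp(2,-49,11),tcp(0,-49,7.5),tcp(0,-49,7.5),tcp(0,-49,7.5)])
E
```

```text
pred board yaw,tilt,roll [21.4  9.  -0. ] s0,c0,h0 [-63.2   0.2  29.8] F [-0.2  0.6 -1.8]
top 920 plane slope deg [-0.1 -0.1] z 9.3 x [-91.2  86.9] y [-33.6  35.9]
  end bar x [73.2 86.1]
scene 1273 plane slope deg [-0.1  0. ] z 7.8 x [-83.7  90.1] y [-36.   33.6]
  end bar x [75.1 88.9]
from 14.05 [ 471.5 -258.5   74.8]
{"wx": 0.006, "wy": -0.015, "wz": -0.0, "x": 1.0, "y": 0.2, "z": -5.6},
{"wx": 0.019, "wy": -0.048, "wz": -0.0, "x": 3.3, "y": 1.1, "z": -11.8},
{"wx": 0.032, "wy": -0.08, "wz": -0.0, "x": 6.6, "y": 2.4, "z": -18.0},
{"wx": 0.044, "wy": -0.113, "wz": -0.0, "x": 8.0, "y": 2.9, "z": -23.3},
{"wx": 0.057, "wy": -0.145, "wz": -0.0, "x": 6.7, "y": 2.4, "z": -28.1},
{"wx": 0.057, "wy": -0.145, "wz": -0.0, "x": 6.7, "y": 2.4, "z": -28.1},
{"wx": 0.057, "wy": -0.145, "wz": -0.0, "x": 6.7, "y": 2.4, "z": -28.1},
```

Request:
step_arm:
  deltas:
    - {"wx": 0,"wy": 0,"wz": 0,"x": 0,"y": 0,"z": -4,"grip": 0.1}
    - {"wx": 0.006,"wy": -0.015,"wz": 0,"x": 1,"y": 0.2,"z": -7,"grip": 0.1}
    - {"wx": 0.019,"wy": -0.048,"wz": 0,"x": 3.3,"y": 1.1,"z": -12,"grip": 0.1}
    - {"wx": 0.032,"wy": -0.08,"wz": 0,"x": 6.6,"y": 2.4,"z": -18,"grip": 0.1}
    - {"wx": 0.044,"wy": -0.113,"wz": 0,"x": 8,"y": 2.9,"z": -23.3,"grip": 0.1}
    - {"wx": 0.057,"wy": -0.145,"wz": 0,"x": 6.7,"y": 2.4,"z": -28,"grip": 0.1}
    - {"wx": 0.057,"wy": -0.145,"wz": 0,"x": 6.7,"y": 2.4,"z": -28,"grip": 0.1}
    - {"wx": 0.057,"wy": -0.145,"wz": 0,"x": 6.7,"y": 2.4,"z": -28,"grip": 0.1}

```text
time_s: 15.05
position: [478.2, -256.3, 47.0]
orientation: [0.0, 0.983, 0.186, 0.0]
wrist_force: [-0.2, 0.3, -1.4]
finger_gap: 24.1
gripper_force: 45.0
```

```bash
python3 chk.py h1 none;  python3 - <<'E'
from ins import *
go([tcp(0,-49,6),tcp(0,-49,4.8),tcp(0,-49,4)])
E
```

```text
pred board yaw,tilt,roll [21.4  0.  -0. ] s0,c0,h0 [-49.1  -0.2   7.8] F [-0.2  0.3 -1.4]
top 1003 plane slope deg [ 0.  -0.2] z 9.4 x [-90.9  87.2] y [-33.4  36. ]
  end bar x [73.1 87.3]
scene 1231 plane slope deg [-0.3  0.1] z 7.6 x [-85.6  90. ] y [-35.9  33.6]
  end bar x [76.4 89.9]
from 15.15 [ 478.5 -256.1   47.1]
{"wx": 0.0, "wy": 0.0, "wz": -0.0, "x": -0.3, "y": 0.0, "z": -1.9},
{"wx": 0.0, "wy": 0.0, "wz": -0.0, "x": -0.3, "y": 0.0, "z": -3.1},
{"wx": 0.0, "wy": 0.0, "wz": -0.0, "x": -0.3, "y": 0.0, "z": -3.9},
```

Request:
step_arm:
  deltas:
    - {"wx": 0,"wy": 0,"wz": 0,"x": 0,"y": 0,"z": -1.5,"grip": 0.1}
    - {"wx": 0,"wy": 0,"wz": 0,"x": 0,"y": 0,"z": -2.7,"grip": 0.1}
    - {"wx": 0,"wy": 0,"wz": 0,"x": 0,"y": 0,"z": -2.7,"grip": 0.1}

```text
time_s: 15.52
position: [478.1, -256.2, 44.1]
orientation: [0.0, 0.983, 0.186, 0.0]
wrist_force: [-0.5, 0.3, -1.5]
finger_gap: 23.4
gripper_force: 45.0
```

Request:
step_arm:
  deltas:
    - {"wx": 0,"wy": 0,"wz": 0,"x": 0,"y": 0,"z": -0.6,"grip": 0.1}
    - {"wx": 0,"wy": 0,"wz": 0,"x": 0,"y": 0,"z": -1.1,"grip": 0.1}
    - {"wx": 0,"wy": 0,"wz": 0,"x": 0,"y": 0,"z": -1.1,"grip": 0.1}

```text
time_s: 15.9
position: [478.0, -256.2, 44.0]
orientation: [0.0, 0.983, 0.186, -0.0]
wrist_force: [-2.1, 0.5, 8.5]
finger_gap: 24.0
gripper_force: 45.0
```

Request:
step_arm:
  deltas:
    - {"wx": 0,"wy": 0,"wz": 0,"x": 0,"y": 0,"z": 0.6,"grip": 0.3}
    - {"wx": 0,"wy": 0,"wz": 0,"x": 0,"y": 0,"z": 0.6,"grip": 0.45}
    - {"wx": 0,"wy": 0,"wz": 0,"x": 0,"y": 0,"z": 0.6,"grip": 0.55}
    - {"wx": 0,"wy": 0,"wz": 0,"x": 0,"y": 0,"z": 0.6,"grip": 0.55}
    - {"wx": 0,"wy": 0,"wz": 0,"x": 0,"y": 0,"z": 10,"grip": 0.55}
    - {"wx": 0,"wy": 0,"wz": 0,"x": 0,"y": 0,"z": 40,"grip": 0.55}
    - {"wx": 0,"wy": 0,"wz": 0,"x": 0,"y": 0,"z": 90,"grip": 0.55}
    - {"wx": 0,"wy": 0,"wz": 0,"x": -20,"y": 0,"z": 140,"grip": 0.55}
    - {"wx": 0,"wy": 0,"wz": 0,"x": -40,"y": 0,"z": 190,"grip": 0.55}
    - {"wx": 0,"wy": 0,"wz": 0,"x": -40,"y": 0,"z": 200,"grip": 0.55}

```text
time_s: 17.15
position: [438.2, -257.0, 246.4]
orientation: [0.002, 0.983, 0.185, 0.001]
wrist_force: [0.2, 0.2, -0.6]
finger_gap: 51.6
gripper_force: 0.0
```

```bash
python3 - <<'E'
from h import *
from ins import *
s=state();print(s['time_s'],s['position'],s['wrist_force'])
y=np.radians(YAW);m=np.array([np.cos(y),np.sin(y)]);c=np.array([-m[1],m[0]])
for n in('top','scene'):
    f=grab_frame(n);W=cloud(f);I=f['frame'].astype(int)
    d=W[...,:2]-STEM;S=d@m;Cc=d@c;br=(I[...,0]>I[...,2]*1.6)&(abs(S+49)<130)&(abs(Cc)<60)
    k=W[br&(W[...,2]<22)];r=cv2.minAreaRect(k[:,:2].astype(np.float32));ss=np.array(r[0])-STEM
    print(n,np.round(r[1],1),round(r[2],1),'s0,c0',ss@m,ss@c,'z',np.median(k[:,2]),'slope',np.degrees(np.linalg.lstsq(np.c_[k[:,:2]-k[:,:2].mean(0),np.ones(len(k))],k[:,2],rcond=None)[0][:2]))
    if n=='scene': save('fin',cv2.resize(f['frame'][180:380,120:360],None,fx=2.5,fy=2.5))
E
```

```text
17.15 [ 438.1586829  -257.03075322  246.41711093] [ 0.24207508  0.20920236 -0.59093613]
top [183.4  76.7] 21.2 s0,c0 -49.70379578846641 -1.8359722401184193 z 14.147064840295336 slope [-0.5583041   0.98867738]
scene [193.2  79.4] 21.6 s0,c0 -54.70527706353923 1.5299254168770666 z 11.963436034256379 slope [ 0.44242279 -0.67284397]
```

View pics/fin.png

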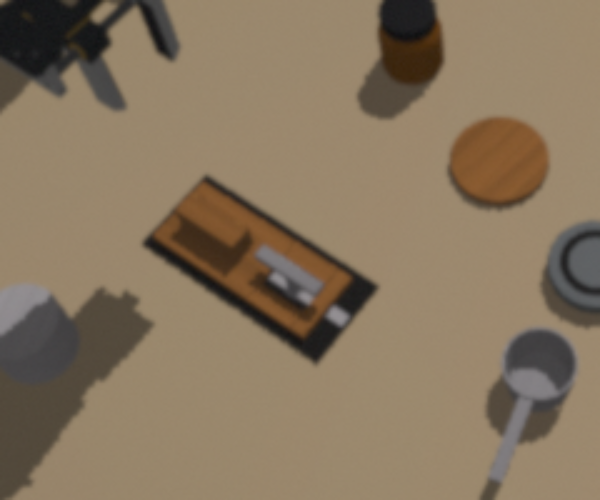

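The picture shows the board flat on the mat. The head, near (290,270), lies over the eye and covers both rims. The grip, near (210,235), is over the -x half of the mat. The neighbouring objects are where they were, so I'm handing in.

```bash
python3 -c "
from rig import workorder
print(workorder.finish_job())"
```

```text
the job is handed in; nothing more can be done
None
```

The olive-wood pot rest is stowed flat on the mat, its eye centred on the stud so the head covers both rims and its grip over the mat; the highest wrist force I read was about 9 N (limit 30 N), it took about 17 s, and the job is handed in (no verdict was returned).

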